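Fit the battery and lock the bay cover

TASK

Put the yellow-and-black battery pack upright into the open bay of the blue supply box, lengthwise like the opening, then fit the aluminium cover flat over the opening with its rubber pad down inside it, and turn the red wing knob clockwise a quarter turn to its stop, so that the bar hidden underneath swings behind the frame. Lower the battery and the cover into place rather than dropping them, and leave the other things on the bench where they are.

Things in the scene. Friction and masses are not known exactly. Their poses are not given: they have to be found in the camera images.
- supply_box: Blue box fixed to the bench, 230 (x) x 180 (y) x 115 mm high; its grey top frame, 5 mm thick, surrounds an open bay mouth of 150 (x) x 100 (y) mm in the middle. Inside, the bay measures 218 x 168 mm and its floor lies 6 mm above the bench. Origin at the centre of the underside; x along the long side, z up. Its yaw varies; it may stand on either side of the bench.
- bay_mouth (a point): Centre of the bay mouth, at the height of the frame's upper face (115 mm above the bench); axes as the supply box.
- battery: Loose black battery pack with yellow band and handle, 0.3 to 0.6 kg, both ends alike. Body 110 (x) x 60 (y) x 48 mm high; on it a handle bar 80 mm long (x), 14 mm wide (y), 16 mm high on two posts, its top 82 mm above the underside. Origin at the centre of the underside, z up. It starts standing on the bench between box and cradle; any place on the bay's floor under the mouth will do.
- battery_grip (a point): Middle of the battery's handle bar, 74 mm above the battery's underside: pinch across the 14 mm width (along the battery's y). The pack's upper face is 26 mm below this point.
- cover: Loose aluminium plate 190 (x) x 140 (y) x 5 mm, about 0.4 kg with its knob. Origin at the centre of the plate's underside, z up; fitted, the origin lies 115 mm above the bench. The black pad below, 142 x 92 mm and 4 mm deep, enters the bay mouth with 4 mm play all round; half a turn makes no difference. It starts level on the cradle, underside 40 mm above the bench. Hold it by the red wing.
- wing_knob (a joint): Knob angle relative to the cover, rad: 0 = unlocked (wing and hidden bar along the cover's x), growing clockwise from above to a stop at 1.571 (locked, along y). Starts at 0 to 0.3; friction about 0.06 N m, stays as left. The bar is 128 x 16 mm, lying 7.5 to 13.5 mm below the plate's underside: seated, it passes 2.5 mm below the frame, and the pad keeps the cover from turning along.
- wing_grip (a point): Point to grip on the red wing, on the knob's axis, 33 mm above the plate's underside. The wing is an upright blade 64 mm long, 14 mm thick and 32 mm high (13.5 to 45.5 mm above the plate's underside); the point's x runs along the wing and turns with it, y across its thickness, z up.
- cradle: Plywood board fixed to the bench, 190 x 170 mm, with two wooden rails; 40 mm high. It holds the cover at the start and is on the other side of the bench from the supply box. Origin at the centre of its underside.
- tape_roll: Bystander: roll of blue tape lying flat, 92 mm across, 25 mm high. Origin at the centre of its underside.
- oil_bottle: Bystander: white bottle, 60 mm across, 160 mm high. Origin at the centre of its underside.
- mug: Bystander: blue mug, 80 mm across, 90 mm high. Origin at the centre of its underside.
- screwdriver: Bystander: screwdriver, 200 mm, lying on the bench. Origin under its middle.
- hammer: Bystander: hammer, 280 mm, lying on the bench. Origin under its middle.
- wrench: Bystander: spanner, 180 mm, lying on the bench. Origin under its middle.
Not all that is in view belongs to the job. Several things have the shape of the battery; the one meant has the colours described above.

How it is judged:
On the way, in this order (a step that is already met when the one before it is completed fails the run):
1. the battery stands upright on the floor of the bay (x of battery in the frame of supply_box between -0.055 and 0.055 m and y of battery in the frame of supply_box between -0.055 and 0.055 m and z of battery in the frame of supply_box below 0.012 m and angle between battery's own z axis and vertical below 0.12 rad), for 0.2 s.
2. the cover lies flat on the frame over the bay mouth, the knob still unlocked (x of cover in the frame of supply_box between -0.007 and 0.007 m and y of cover in the frame of supply_box between -0.007 and 0.007 m and z of cover in the frame of supply_box between 0.112 and 0.118 m and angle between cover's own z axis and vertical below 0.04 rad and angle between the x axis of cover and the x axis of supply_box, either way round below 0.15 rad and value of joint wing_knob below 0.9 rad), for 0.2 s.
3. the knob is turned so that the bar is behind the frame, the cover staying seated (x of cover in the frame of supply_box between -0.007 and 0.007 m and y of cover in the frame of supply_box between -0.007 and 0.007 m and z of cover in the frame of supply_box between 0.112 and 0.118 m and angle between cover's own z axis and vertical below 0.04 rad and angle between the x axis of cover and the x axis of supply_box, either way round below 0.15 rad and value of joint wing_knob above 1.35 rad), for 0.2 s.
At the end, for the whole second after the job is handed in: Battery upright (0.12 rad) on the bay floor, within 55 mm of its centre along each side; cover flat on the frame (7 mm along each side, 3 mm in height, 0.04 rad tilt, 0.15 rad yaw); knob at 1.35 rad or more, bar behind both frame edges; battery and cover at rest, released (all of step 1 and all of step 3 and linear speed of each of battery, cover below 0.02 m/s); the robot touches nothing.
It fails at once if the battery is dropped (faster than 0.7 m/s with no finger on it) (linear speed of battery above 0.7 m/s and contact force between battery and the fingers below 0.3 N).
It fails at once if the cover is dropped (faster than 0.7 m/s with no finger on it) (linear speed of cover above 0.7 m/s and contact force between cover and the fingers below 0.3 N).
It fails at once if a bystander is moved by more than 30 mm (distance of any of tape_roll, oil_bottle, mug, screwdriver, hammer, wrench from where it was at the start of the episode above 0.03 m).
It also fails if it takes over 61 s, if anything falls off the work surface, if the arm or the gripper's body presses on something with over 40 N, if the wrist force passes 120 N, or if a joint passes its speed limit or range.

ROBOT

A 7-joint arm with a two-finger parallel gripper is mounted at the origin on the work surface. World frame = base frame: x ahead of the robot, y to its left, z up, the work surface at z = 0. Lengths are in m, angles in rad, forces in N, time in s.
With the tool pointing down it reaches from about 0.4 to 0.875 m from the base axis. Payload 19.3 kg.
Tool frame: the origin (TCP) lies on the centre line of the jaws, within the pads' length; the fingertips stand 14 mm ahead of it and the grasp point (between the pads) lies 5 mm behind it; y points along the fingers, x is the direction in which the jaws open and shut, and the axes are right-handed (so a half turn about y gives the same grasp; the last joint's range is limited). The gripper opens to 85 mm and grips with 20 to 120 N. Pads are 22 mm wide; open, the fingers measure 114 mm over their backs; the gripper's body (76 mm by 85 mm) begins 54 mm behind the grasp point. The pads swing forward as they close: fully open they stand 13 mm farther back than shut.
Start: joints at [-1.361, 0.521, -0.036, 1.599, 0.021, 1.021, -0.113], TCP at [0.173, 0.601, 0.223] pointing down, gripper open.
Joint ranges: [-2.91, 2.91], [-0.3, 2.13], [-1.5, 1.42], [0.17, 2.43], [-1.26, 4.41], [0.16, 1.93], [-2.52, 2.52]. Speed limits (rad/s): [1.89, 1.89, 2.39, 2.39, 3.01, 3.01, 3.01].

INTERFACE

Orientations are given as [roll, pitch, yaw] about the fixed x, y, z axes, in that order (R = Rz(yaw) Ry(pitch) Rx(roll)).
In Python, from workcell import monitor, grab_frame, workorder gives the robot as it stands.
- The arm moves only by the tool drive_tool, never from a script. Its argument "steps" is one flat list of numbers, 5 for each row, row after row: the finger opening in mm, from 0 to 85.4, then the shift along the world's x, y, z in mm, then the turn about the world's z in degrees. In form: [fingers, tx, ty, tz, twist, fingers, tx, ty, tz, twist, ...]. A call has exactly 5 rows; each row shifts and turns the commanded pose from where the row before left it; what a row does not reach is not made up. A row lasts 1/12 s, in which the tool goes at most 41.7 mm and 7.16 degrees, less where a joint would pass 70% of its speed; a pose out of reach is approached as far as the arm can. A call is refused whole if a number of a shift passes 41.7 or a number of a turn 7.16, either way. A call with a gripper value outside its range is refused whole. The fingers move at their own pace and stop on an object; "grip_force" is the grip in N (left out, the last holds). Time passes only in rows, so rows that do not move let the fingers close, or fill a call up. It gives the time, the measured TCP pose, the force and the opening at its end, in the units of the state.
- monitor.observe(): the state, without advancing time (a new reading comes with each control period).
- grab_frame(name): name is "side" or "top" or "wrist"; returns a dict with "frame" (480x640x3 uint8, red, green, blue), "vertical_fov" (degrees; the focal length in pixels is half the picture's height over the tangent of half this angle, whatever the lens; pixels are square), "cx", "cy" (the principal point, pixels), "xyz" and "orientation" of the camera in the world. Camera axes: x right, y down, z forward; pixel columns grow to the right and rows downward; lengths in m; the calibration is good to about 2 mm. A picture is of the moment at which its call begins. There is no depth.
- workorder.job_done(): hands the job in, once; it reports no verdict.
The state is a dict: "clock": time; "qpos": joint angles; "qd": joint speeds; "joint_efforts": joint torques, N m; "position": TCP position; "tool_rot": TCP orientation; "force": force on the tool from outside, world axes, zero at the start; "moment": the same for the moment, N m; "grip_width": finger opening in m.
Only numpy, scipy, OpenCV 4.12 (cv2) and the standard library are available. Lean on these libraries where they do the work, as an engineer would, in place of code of your own. Each camera call takes 0.05 s, during which the arm holds its last target. There are 200 camera calls.

## Working session

There is one attempt and no reset: what is moved stays moved. The work goes in short steps, Python scripts to look and compute and a tool call to move; the robot and the scene stay as the last step left them, time stands still between calls to the robot, and variables do not carry over. Pictures are saved under pics/ and viewed, about 8 in all and at most 12, crops included, and the job is handed in when it is done.

Besides the shell and the picture viewer there is one more tool, called after "Emit:" in YAML: its name, and indented under it one key for each argument. drive_tool: Moves the arm, as the interface text tells. Its arguments: {"type":"object","properties":{"steps":{"type":"array"},"grip_force":{"type":"number"}},"required":["steps"]}

```bash
mkdir -p pics; cat > h.py <<'E'
import numpy as np,cv2
from scipy.spatial.transform import Rotation as R
from workcell import monitor,grab_frame,workorder
def snap(n,f=None):
    d=grab_frame(n)
    if f: cv2.imwrite('pics/'+f,cv2.cvtColor(d['frame'],cv2.COLOR_RGB2BGR))
    return d
def cam(d):
    o=np.array(d['orientation']); 
    M=R.from_euler('xyz',o).as_matrix() if o.shape==(3,) else (o if o.shape==(3,3) else R.from_quat(o).as_matrix())
    return np.array(d['xyz']),M,240/np.tan(np.radians(d['vertical_fov'])/2),d['cx'],d['cy']
def ray(d,u,v):
    p,M,f,cx,cy=cam(d); r=M@np.array([(u-cx)/f,(v-cy)/f,1]); return p,r/np.linalg.norm(r)
def onz(d,u,v,z):
    p,r=ray(d,u,v); return p+r*(z-p[2])/r[2]
def proj(d,P):
    p,M,f,cx,cy=cam(d); q=(np.atleast_2d(P)-p)@M; return q[:,:2]/q[:,2:]*f+[cx,cy]
def tri(rs):
    A=0;b=0
    for p,r in rs:
        Q=np.eye(3)-np.outer(r,r);A=A+Q;b=b+Q@p
    return np.linalg.solve(A,b)
E
python3 - <<'E'
from h import *
import pickle
o=monitor.observe();print(o)
for n in('top','side','wrist'):
    d=snap(n,n+'0.png');pickle.dump(d,open(n+'0.pkl','wb'));print(n,{k:v for k,v in d.items() if k!='frame'})
E
```

```text
{'clock': 0.0, 'qpos': array([-1.36118643,  0.52204651, -0.03633403,  1.59999889,  0.02119057,
        1.02110432, -0.11280989]), 'qd': array([ 6.24374141e-04,  9.29052966e-04,  1.56047640e-03, -5.72339729e-04,
        8.05852574e-04, -2.46380429e-05, -1.60781181e-03]), 'joint_efforts': array([ 5.29099256e-03, -9.27113056e+01,  1.98316634e+00, -3.69914997e+01,
        1.82186515e-02,  8.58931598e-03, -1.03641203e-04]), 'position': array([0.1725416 , 0.6003475 , 0.22270868]), 'tool_rot': array([-1.57086891e+00,  1.17020368e-03,  1.29096719e+00]), 'force': array([-1.08314637, -0.46518323,  0.06446216]), 'moment': array([ 0.02156359, -0.03724742,  0.00511032]), 'grip_width': 0.08540030636952993}
top {'vertical_fov': 50.02295376653939, 'cx': 313.7844678646973, 'cy': 239.28566476562784, 'xyz': array([0.31337951, 0.00883653, 1.52316125]), 'orientation': array([-2.99712258,  0.00839226, -1.59561778])}
side {'vertical_fov': 48.89734444588933, 'cx': 324.68583121333626, 'cy': 240.68149575935493, 'xyz': array([ 0.43765773, -1.05532117,  1.06465612]), 'orientation': array([-2.31628434e+00, -7.06115004e-04, -1.11522753e-01])}
wrist {'vertical_fov': 62.57246315763524, 'cx': 319.74044418425666, 'cy': 242.31363299956448, 'xyz': array([0.10184082, 0.62244581, 0.37250706]), 'orientation': array([2.84586449e+00, 2.29239510e-03, 1.29268812e+00])}
```

View pics/top0.png

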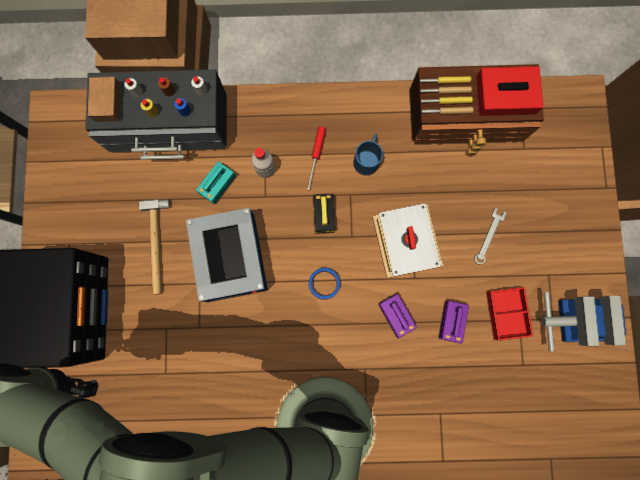

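View pics/side0.png

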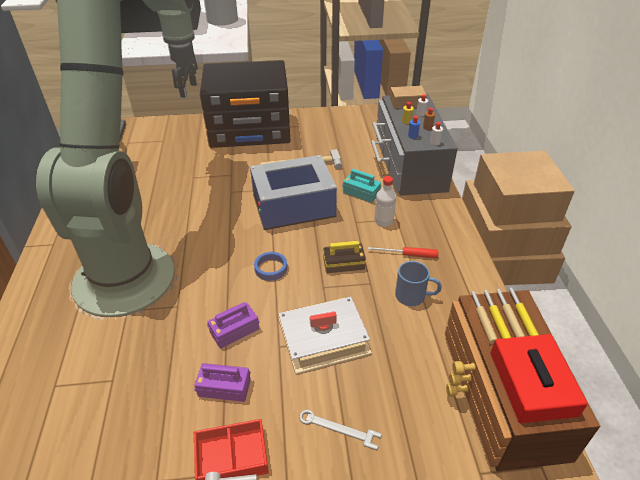

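The top view shows the box at (226,254), the battery at (324,213), the cover with its red wing at (409,238) and the tape at (324,283). The side view shows the box at (293,190), the battery handle at (345,245) and the wing at (322,321).

```bash
python3 - <<'E'
from h import *
import pickle
T=pickle.load(open('top0.pkl','rb'));S=pickle.load(open('side0.pkl','rb'))
def blob(d,box,f):
    x0,y0,x1,y1=box;im=d['frame'][y0:y1,x0:x1].astype(int);m=f(im[...,0],im[...,1],im[...,2]).astype(np.uint8)
    n,l,s,c=cv2.connectedComponentsWithStats(m);k=1+np.argmax(s[1:,4])
    pts=np.argwhere(l==k)[:,::-1].astype(np.float32)+[x0,y0]
    return s[k,4],c[k]+[x0,y0],pts.astype(np.float32)
yel=lambda r,g,b:(r>140)&(g>110)&(b<90)&(r-g<70)
red=lambda r,g,b:(r>120)&(g<70)&(b<70)
for nm,f,bt,bs in(('bat',yel,(305,185,345,240),(315,230,375,280)),('wing',red,(390,215,430,260),(295,300,350,345))):
    a=blob(T,bt,f);b=blob(S,bs,f)
    print(nm,a[0],a[1],b[0],b[1],'tri',tri([ray(T,*a[1]),ray(S,*b[1])]).round(4))
    rc=cv2.minAreaRect(a[2]);print(' rect top',rc); q=cv2.boxPoints(rc)
    print(np.array([onz(T,*p,0.08) for p in q]).round(3)[:,:2].tolist())
def crop(d,x0,y0,w,h,s): return cv2.resize(d['frame'][y0:y0+h,x0:x0+w,::-1],None,fx=s,fy=s,interpolation=cv2.INTER_CUBIC)
c=np.zeros((600,800,3),np.uint8)
A=crop(T,180,200,100,110,4);c[:440,:400]=A[:, :400]
B=crop(S,245,150,100,80,4);c[:320,400:]=B
C=crop(T,370,200,80,80,3);c[320+40:600,400:640]=C
cv2.imwrite('pics/c.png',c)
E
```

```text
bat 239 [324.94560669 189.07531381] 175 [345.26857143 243.15428571] tri [ 0.6364 -0.0212  0.0971]
 rect top ((324.501953125, 189.0694122314453), (7.219437599182129, 39.20709991455078), 88.40885925292969)
[[0.679, 0.038], [0.679, -0.075], [0.658, -0.075], [0.658, 0.038]]
wing 113 [411.77876106 237.5840708 ] 7 [335. 319.] tri [ 0.5374 -0.2637  0.0696]
 rect top ((412.10992431640625, 237.26998901367188), (21.496047973632812, 5.798275947570801), 81.8698959350586)
[[0.552, -0.252], [0.554, -0.268], [0.493, -0.274], [0.491, -0.257]]
```

View pics/c.png

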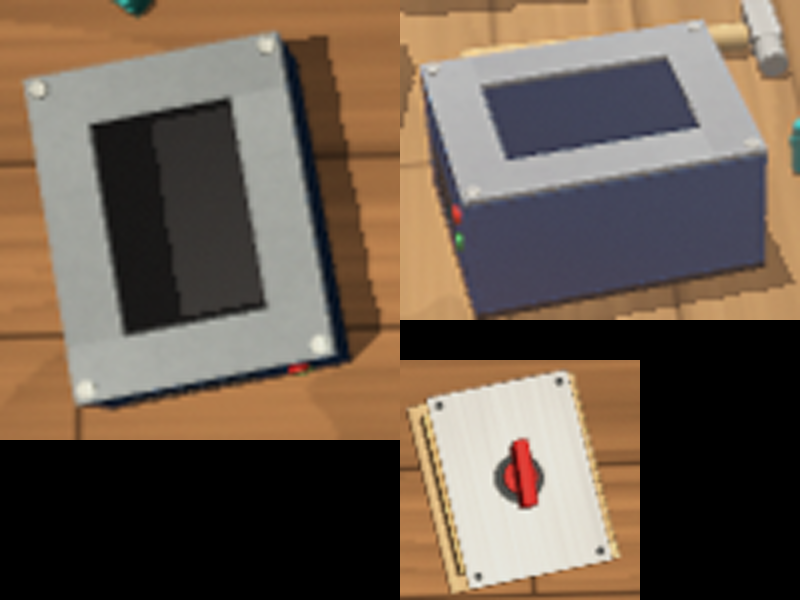

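Box mouth corners, cover corners and the wing are clear in the crops. Next I triangulate them and re-segment the battery and wing.

```bash
python3 - <<'E'
from h import *
import pickle
T=pickle.load(open('top0.pkl','rb'));S=pickle.load(open('side0.pkl','rb'))
t=[(202.75,231),(237.75,224.75),(246.25,276.25),(211.25,283.5)]
s=[(311.75,164.25),(320,181.5),(271.5,189.75),(265.5,171.75)]
P=np.array([tri([ray(T,*a),ray(S,*b)]) for a,b in zip(t,s)]);print(P.round(4))
Z=np.array([onz(T,*a,.115) for a in t]);Y=np.array([onz(S,*a,.115) for a in s])
for Q in(P,Z,Y):
    m=Q.mean(0);e=(Q[0]-Q[3]+Q[1]-Q[2])/2;f=(Q[0]-Q[1]+Q[3]-Q[2])/2
    print('mouth',m.round(4),'len',np.linalg.norm(e),np.linalg.norm(f),'yaw',np.degrees(np.arctan2(e[1],e[0])),np.degrees(np.arctan2(-f[0],f[1])))
# cover corners top plate z=.045
c=[(427,400),(570,372),(612,556),(470,588)]
C=np.array([onz(T,(u-400)/3+370,(v-360)/3+200,.045) for u,v in c]);m=C.mean(0);e=(C[0]-C[3]+C[1]-C[2])/2;f=(C[0]-C[1]+C[3]-C[2])/2
print('cover',m.round(4),np.linalg.norm(e),np.linalg.norm(f),np.degrees(np.arctan2(e[1],e[0])),np.degrees(np.arctan2(-f[0],f[1])))
a,b=[onz(T,(u-400)/3+370,(v-360)/3+200,.085) for u,v in((520,441),(528,503))]
print('wing',((a+b)/2).round(4),np.linalg.norm(a-b),np.degrees(np.arctan2(*(a-b)[1::-1])))
def hs(d,box,f):
    x0,y0,x1,y1=box;h=cv2.cvtColor(d['frame'][y0:y1,x0:x1],cv2.COLOR_RGB2HSV).astype(int);m=f(*[h[...,i] for i in range(3)]).astype(np.uint8)
    n,l,q,cc=cv2.connectedComponentsWithStats(m);k=1+np.argmax(q[1:,4]);p=(np.argwhere(l==k)[:,::-1]+[x0,y0]).astype(np.float32)
    return len(p),cc[k]+[x0,y0],p
yel=lambda h,s,v:(h>22)&(h<34)&(s>150)&(v>120)
red=lambda h,s,v:((h<6)|(h>174))&(s>150)&(v>90)
for nm,f,bt,bs,z in(('bat',yel,(312,193,338,234),(322,236,370,258),.082),('wing',red,(390,215,430,260),(300,305,345,340),.085)):
    a=hs(T,bt,f);b=hs(S,bs,f);print(nm,a[:2],b[:2],cv2.boundingRect(b[2]),tri([ray(T,*a[1]),ray(S,*b[1])]).round(4),onz(T,*a[1],z))
    rc=cv2.minAreaRect(a[2]);q=np.array([onz(T,*p,z) for p in cv2.boxPoints(rc)]);g=q[1:]-q[:-1];print(rc,[ (round(float(np.linalg.norm(x)),4),round(float(np.degrees(np.arctan2(x[1],x[0]))),1)) for x in g])
E
```

```text
[[0.5508 0.3234 0.1149]
 [0.566  0.2256 0.118 ]
 [0.4209 0.2029 0.1167]
 [0.4048 0.2993 0.1146]]
mouth [0.4856 0.2628 0.1161] len 0.1473856783863832 0.09841968873975543 yaw 9.134526660408556 9.148556211844447
mouth [0.4848 0.2629 0.115 ] len 0.14693755300760192 0.09803505924564541 yaw 9.20879511777602 9.532492370693275
mouth [0.4867 0.2645 0.115 ] len 0.14847350512819382 0.09486731879663308 yaw 9.595829880909301 9.468233193748699
cover [ 0.5211 -0.2626  0.045 ] 0.1852207816821861 0.14131844130586027 9.829307503459216 10.458757791697547
wing [ 0.5213 -0.2596  0.085 ] 0.05927677289875966 4.296736179244243
bat (134, array([323.70895522, 209.90298507])) (148, array([344.41891892, 244.47297297])) (330, 241, 29, 11) [ 0.6086 -0.0147  0.0782] [ 0.60727729 -0.01469963  0.082     ]
((323.8019104003906, 209.9434051513672), (28.017009735107422, 4.821531772613525), 87.51044464111328) [(0.0138, -89.0), (0.0815, -179.2), (0.0137, 91.0)]
wing (149, array([410.5033557 , 237.79865772])) (107, array([322.87850467, 315.69158879])) (310, 312, 26, 8) [ 0.522  -0.2579  0.081 ] [ 0.5199827  -0.25724915  0.085     ]
((410.0, 237.5), (21.0, 10.0), 90.0) [(0.0283, -91.5), (0.0599, 177.0), (0.0281, 88.5)]
```

Measurements agree with the given sizes: mouth at (0.485, 0.263, 0.116), yaw 9.3°; battery handle at (0.607, -0.015, 0.08), yaw 1°; wing at about (0.521, -0.259, 0.08). I move above the battery.

Emit:
drive_tool:
  steps: [85,22,-31,0,0.9,85,22,-31,0,0.9,85,22,-31,0,0.9,85,22,-31,0,0.9,85,22,-31,0,0.9]
  grip_force: 60

```text
clock: 0.57
position: [0.2832, 0.444, 0.2232]
tool_rot: [-1.571, 0.0, 1.371]
force: [0.6, 1.3, -0.1]
grip_width: 0.0853
```

Emit:
drive_tool:
  steps: [85,22,-31,0,0.9,85,22,-31,0,0.9,85,22,-31,0,0.9,85,22,-31,0,0.9,85,22,-31,0,0.9]

```text
clock: 0.98
position: [0.3933, 0.289, 0.2233]
tool_rot: [-1.571, -0.0, 1.449]
force: [0.7, 1.1, -0.1]
grip_width: 0.0851
```

Emit:
drive_tool:
  steps: [60,22,-31,0,0.9,60,22,-31,0,0.9,60,22,-31,0,0.9,60,22,-31,0,0.9,60,22,-31,0,0.9]

```text
clock: 1.4
position: [0.5033, 0.1339, 0.2233]
tool_rot: [-1.571, -0.0, 1.527]
force: [-0.3, 1.2, 0.7]
grip_width: 0.0601
```

Emit:
drive_tool:
  steps: [60,22,-31,0,0.9,60,22,-31,0,0.9,60,22,-31,0,0.9,60,20,-28,0,0.9,60,10,-14,0,0.9]

```text
clock: 1.82
position: [0.6001, -0.0037, 0.223]
tool_rot: [-1.571, 0.002, 1.602]
force: [-0.5, -0.5, 0.1]
grip_width: 0.0599
```

```bash
cat >> h.py <<'E'
def hs(d,f,box=(0,0,640,480)):
    x0,y0,x1,y1=box;h=cv2.cvtColor(d['frame'][y0:y1,x0:x1],cv2.COLOR_RGB2HSV).astype(int);m=f(*[h[...,i] for i in range(3)]).astype(np.uint8)
    n,l,q,cc=cv2.connectedComponentsWithStats(m);k=1+np.argmax(q[1:,4]);p=(np.argwhere(l==k)[:,::-1]+[x0,y0]).astype(np.float32)
    return len(p),cc[k]+[x0,y0],p
yel=lambda h,s,v:(h>22)&(h<34)&(s>150)&(v>120)
red=lambda h,s,v:((h<6)|(h>174))&(s>150)&(v>90)
E
python3 - <<'E'
from h import *
d=snap('wrist','w1.png');a=hs(d,yel);print(a[:2],{k:v for k,v in d.items() if k!='frame'})
q=np.array([onz(d,*p,.082)[:2] for p in cv2.boxPoints(cv2.minAreaRect(a[2]))]);print(q.round(4),q.mean(0));print(proj(d,[[.607,-.015,.082]]))
E
```

```text
(1717, array([307.31042516, 229.82527665])) {'vertical_fov': 62.57246315763524, 'cx': 319.74044418425666, 'cy': 242.31363299956448, 'xyz': array([ 0.52649473, -0.00437508,  0.37271636]), 'orientation': array([2.8462005 , 0.00295738, 1.60406893])}
[[ 0.5677 -0.0198]
 [ 0.5672 -0.0066]
 [ 0.6479 -0.0042]
 [ 0.6484 -0.0184]] [ 0.60782657 -0.01226793]
[[303.44738102 231.8265689 ]]
```

View pics/w1.png

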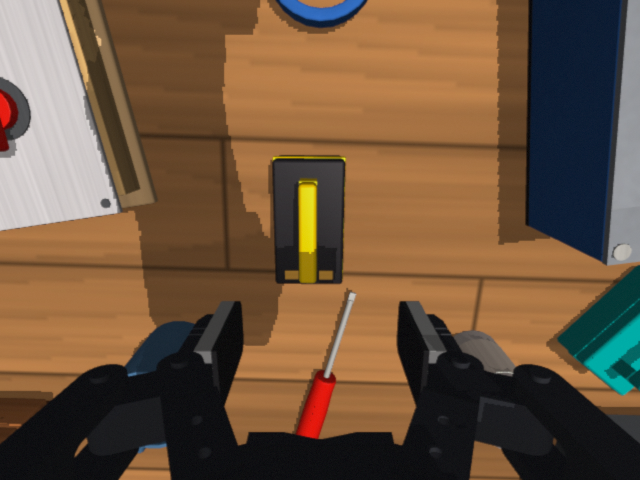

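The wrist view shows the yellow handle at (308,230), lengthwise along x at (0.608, -0.012), free around; the tool is to descend onto it.

Emit:
drive_tool:
  steps: [60,7,-9,-30,-0.5,60,0,0,-35,0,60,0,0,-35,0,60,0,0,-30,0,60,0,0,-15,0]

```text
clock: 2.28
position: [0.6037, -0.0082, 0.0745]
tool_rot: [-1.566, 0.0, 1.597]
force: [1.1, 0.8, 1.1]
grip_width: 0.0599
```

Emit:
drive_tool:
  steps: [60,0,0,-8,0,60,0,0,0,0,10,0,0,0,0,5,0,0,0,0,5,0,0,0,0]

```text
clock: 2.7
position: [0.6064, -0.0083, 0.0717]
tool_rot: [-1.573, -0.0, 1.596]
force: [0.2, 0.2, -0.6]
grip_width: 0.0242
```

Emit:
drive_tool:
  steps: [5,0,0,0,0,5,0,0,0,0,5,0,0,0,0,5,0,0,0,0,5,0,0,0,0]

```text
clock: 3.12
position: [0.6063, -0.009, 0.0715]
tool_rot: [-1.573, 0.001, 1.596]
force: [-0.6, -4.1, 7.8]
grip_width: 0.0115
```

Emit:
drive_tool:
  steps: [5,0,0,5,0,5,0,0,10,0,5,0,0,15,0,5,0,0,5,0,5,0,0,0,0]

```text
clock: 3.53
position: [0.6064, -0.0082, 0.107]
tool_rot: [-1.573, -0.0, 1.596]
force: [0.6, 0.1, -3.7]
grip_width: 0.0113
```

```bash
python3 - <<'E'
from h import *
o=monitor.observe();print(o['position'],o['force'],o['grip_width'])
d=snap('side');w=snap('wrist')
a=hs(w,yel);print(a[:2],[onz(w,*p,.082+.035)[:2].round(4) for p in cv2.boxPoints(cv2.minAreaRect(a[2]))])
c=np.hstack([cv2.resize(d['frame'][190:310,280:430],(450,360)),cv2.resize(w['frame'],(350,262),interpolation=cv2.INTER_AREA) if 0 else np.pad(cv2.resize(w['frame'],(350,262),interpolation=cv2.INTER_AREA),((0,98),(0,0),(0,0)))])
cv2.imwrite('pics/g.png',c[...,::-1])
E
```

```text
[ 0.60641327 -0.00818382  0.10702634] [ 0.59532068  0.09998489 -3.69696165] 0.011291976095728712
(5653, array([319.66354148, 314.12931187])) [array([ 0.5693, -0.0143]), array([ 0.5689, -0.0012]), array([0.6472, 0.002 ]), array([ 0.6476, -0.0131])]
```

View pics/g.png

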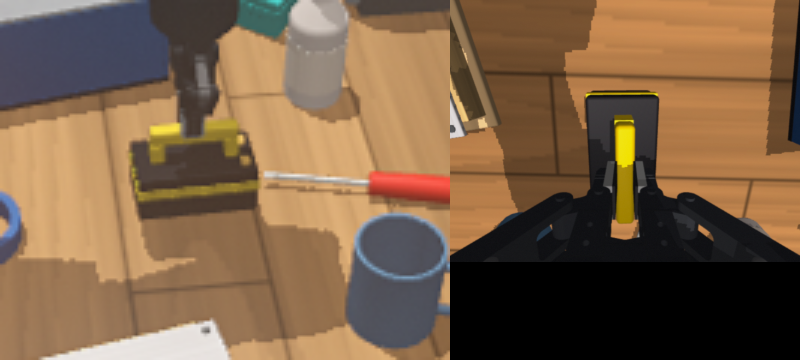

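The side and wrist views show the battery hanging level from the jaws, handle central. I lift it and carry it over the mouth.

Emit:
drive_tool:
  steps: [5,0,0,20,0,5,0,0,35,0,5,0,0,35,0,5,-5,15,20,0,5,-15,33,10,1]

```text
clock: 4.05
position: [0.5875, 0.036, 0.2277]
tool_rot: [-1.575, 0.002, 1.608]
force: [1.5, 0.7, -5.1]
grip_width: 0.0112
```

Emit:
drive_tool:
  steps: [5,-15,34,0,1,5,-15,34,0,1,5,-15,34,0,1,5,-15,34,0,1,5,-15,34,0,1]

```text
clock: 4.47
position: [0.5093, 0.2111, 0.2247]
tool_rot: [-1.57, 0.0, 1.702]
force: [1.4, 0.7, -5.2]
grip_width: 0.0114
```

Emit:
drive_tool:
  steps: [5,-14,30,0,1,5,-8,18,0,1,5,-4,5,0,0,5,0,0,0,0,5,0,0,0,0]

```text
clock: 4.88
position: [0.4847, 0.2619, 0.2248]
tool_rot: [-1.57, 0.001, 1.736]
force: [0.0, -1.6, -3.7]
grip_width: 0.0115
```

```bash
python3 - <<'E'
from h import *
o=monitor.observe();print(o['position'],o['tool_rot'],o['force'],o['grip_width'])
w=snap('wrist','w2.png');t=snap('top');z=o['position'][2]+.0085
a=hs(w,yel);q=np.array([onz(w,*p,z)[:2] for p in cv2.boxPoints(cv2.minAreaRect(a[2]))]);print(a[0],q.round(4),q.mean(0))
for n,d in(('w',w),('t',t)):
    c,s=np.cos(np.radians(9.3)),np.sin(np.radians(9.3))
    print(n,proj(d,[[.4855+c*x-s*y,.263+s*x+c*y,.115] for x,y in((.075,.05),(.075,-.05),(-.075,-.05),(-.075,.05))]).round(0).tolist())
E
```

```text
[0.48473114 0.2619254  0.22482861] [-1.57021096e+00  8.01904279e-04  1.73563907e+00] [ 0.03580154 -1.64271474 -3.68099969] 0.011452141345202138
5564 [[0.4505 0.2508]
 [0.4483 0.2636]
 [0.5268 0.2778]
 [0.5293 0.263 ]] [0.48872756 0.26379833]
w [[387.0, 334.0], [252.0, 333.0], [241.0, 121.0], [400.0, 122.0]]
t [[202.0, 230.0], [238.0, 224.0], [247.0, 277.0], [211.0, 284.0]]
```

View pics/w2.png

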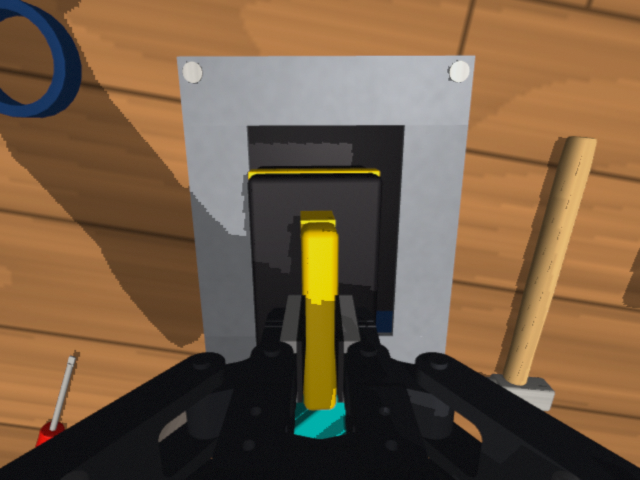

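The battery hangs lengthwise inside the mouth's outline (mouth at columns 247–405, top row 125). The mouth is 2–3 mm to the right of centre, so I shift 2 mm in y and lower.

Emit:
drive_tool:
  steps: [5,0,2,-15,0,5,0,0,-28,0,5,0,0,-28,0,5,0,0,-28,0,5,0,0,-20,0]

```text
clock: 5.4
position: [0.4846, 0.263, 0.1041]
tool_rot: [-1.57, 0.001, 1.734]
force: [0.4, -0.0, -4.3]
grip_width: 0.0113
```

Emit:
drive_tool:
  steps: [5,0,0,-15,0,5,0,0,-6,0,5,0,0,-3,0,5,0,0,-2,0,5,0,0,0,0]

```text
clock: 5.82
position: [0.4851, 0.2646, 0.0808]
tool_rot: [-1.572, -0.0, 1.735]
force: [0.5, -0.6, -4.1]
grip_width: 0.0111
```

Emit:
drive_tool:
  steps: [5,0,0,-2,0,5,0,0,-1,0,5,0,0,0,0,5,0,0,0,0,5,0,0,0,0]

```text
clock: 6.23
position: [0.4849, 0.2647, 0.0777]
tool_rot: [-1.571, -0.0, 1.736]
force: [-1.1, -2.1, -0.1]
grip_width: 0.011
```

Weight has gone off the wrist at the expected height (0.0777), so the battery stands. I release and rise.

Emit:
drive_tool:
  steps: [35,0,0,0,0,35,0,0,0,0,35,0,0,0,0,35,0,0,10,0,35,0,0,20,0]

```text
clock: 6.65
position: [0.4837, 0.2642, 0.1065]
tool_rot: [-1.568, 0.001, 1.736]
force: [-0.2, 0.2, -0.3]
grip_width: 0.0348
```

Emit:
drive_tool:
  steps: [35,0,0,35,0,35,0,0,40,0,35,0,0,40,0,35,0,0,20,0,35,0,0,0,0]

```text
clock: 7.07
position: [0.4862, 0.2657, 0.248]
tool_rot: [-1.578, -0.003, 1.736]
force: [0.4, 1.0, 0.0]
grip_width: 0.035
```

```bash
python3 - <<'E'
from h import *
o=monitor.observe();print(o['position'],o['tool_rot'],o['force'],o['grip_width'])
w=snap('wrist');t=snap('top')
a=hs(w,yel,(200,100,440,400));q=np.array([onz(w,*p,.088)[:2] for p in cv2.boxPoints(cv2.minAreaRect(a[2]))]);print(a[0],q.round(4),q.mean(0))
c=np.pad(cv2.resize(w['frame'],(480,360),interpolation=cv2.INTER_AREA),((0,0),(0,320),(0,0)))
c[:330,480:780]=cv2.resize(t['frame'][200:310,180:280],(300,330))
cv2.imwrite('pics/r.png',c[...,::-1])
import pickle;pickle.dump(w,open('w3.pkl','wb'))
E
```

```text
[0.48623519 0.26565843 0.24795919] [-1.57773883 -0.00323364  1.73580241] [0.44826725 0.98285271 0.00611952] 0.035031834957647216
1610 [[0.4486 0.2485]
 [0.4464 0.2615]
 [0.5261 0.275 ]
 [0.5284 0.261 ]] [0.48738499 0.26148887]
```

View pics/r.png

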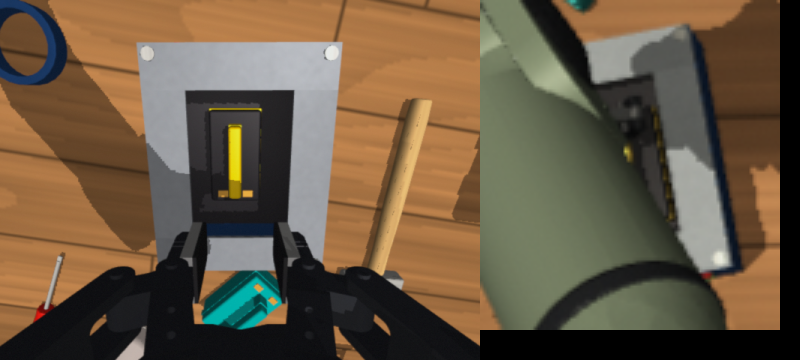

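The battery stands upright inside the mouth, handle at about (235,160) of the left picture. Now to the cover.

Emit:
drive_tool:
  steps: [60,2,-30,0,0,60,3,-40,0,-0.5,60,3,-40,0,-0.5,60,3,-40,0,-0.5,60,3,-40,0,-0.5]

```text
clock: 7.58
position: [0.4977, 0.0728, 0.2414]
tool_rot: [-1.569, 0.0, 1.701]
force: [2.1, -0.3, 0.1]
grip_width: 0.0601
```

Emit:
drive_tool:
  steps: [60,3,-40,0,-0.5,60,3,-40,0,-0.5,60,3,-40,0,-0.5,60,3,-40,0,-0.5,60,3,-40,0,-0.5]

```text
clock: 8.0
position: [0.5128, -0.1272, 0.2415]
tool_rot: [-1.569, -0.0, 1.657]
force: [1.0, 1.1, 0.7]
grip_width: 0.0598
```

Emit:
drive_tool:
  steps: [60,3,-40,0,-0.5,60,2,-40,-10,0,60,0,-30,-10,0,60,0,-20,-10,0,60,0,0,0,0]

```text
clock: 8.42
position: [0.5162, -0.2595, 0.2094]
tool_rot: [-1.566, 0.0, 1.644]
force: [0.4, 0.9, -1.1]
grip_width: 0.0595
```

Emit:
drive_tool:
  steps: [60,0,0,0,0,60,0,0,0,0,60,0,0,0,0,60,0,0,0,0,60,0,0,0,0]

```text
clock: 8.83
position: [0.5189, -0.2546, 0.2126]
tool_rot: [-1.571, 0.0, 1.65]
force: [0.0, -0.6, 0.1]
grip_width: 0.0602
```

```bash
python3 - <<'E'
from h import *
o=monitor.observe();print(o['position'],o['tool_rot'],o['force'],o['grip_width'])
w=snap('wrist','w4.png');a=hs(w,red);print(a[:2]);
q=np.array([onz(w,*p,.0855)[:2] for p in cv2.boxPoints(cv2.minAreaRect(a[2]))]);print(q.round(4))
E
```

```text
[ 0.51891316 -0.25455698  0.21259763] [-1.57127349e+00  2.50651307e-05  1.64994415e+00] [ 0.04618823 -0.6327239   0.08182935] 0.06015129181031306
(1933, array([313.13243663, 229.92395241]))
[[ 0.494  -0.2737]
 [ 0.4918 -0.2469]
 [ 0.5527 -0.2414]
 [ 0.5551 -0.2699]]
```

View pics/w4.png

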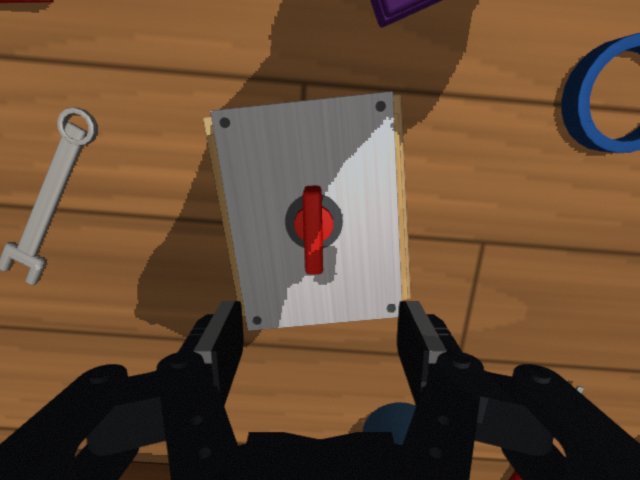

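The wing stands upright in the picture from (313,187) to (314,274), so the jaws are aligned with it. The plate's corners are at (211,112), (394,93), (409,318) and (246,330).

```bash
python3 - <<'E'
from h import *
w=snap('wrist');o=monitor.observe()
C=np.array([onz(w,*p,.045) for p in((211,112),(394,93),(409,318),(246,330))])
e=(C[3]-C[0]+C[2]-C[1])/2;f=(C[1]-C[0]+C[2]-C[3])/2
print(C.mean(0),np.linalg.norm(e),np.linalg.norm(f),np.degrees(np.arctan2(e[1],e[0])),np.degrees(np.arctan2(-f[0],f[1])))
print('end',onz(w,314,274,.0855),onz(w,312.5,196,.0855)); t=o['tool_rot'][2]-np.pi/2;print(np.degrees(t))
a=cv2.resize(w['frame'][170:300,260:370],(440,520),interpolation=cv2.INTER_CUBIC);cv2.imwrite('pics/w4c.png',a[...,::-1])
E
```

```text
[ 0.52498667 -0.25665917  0.045     ] 0.18836276842379907 0.14303304301238406 10.751736436099462 9.774448766849627
end [ 0.55458629 -0.25502719  0.0855    ] [ 0.49573113 -0.26059683  0.0855    ]
4.5078763898780645
```

View pics/w4c.png

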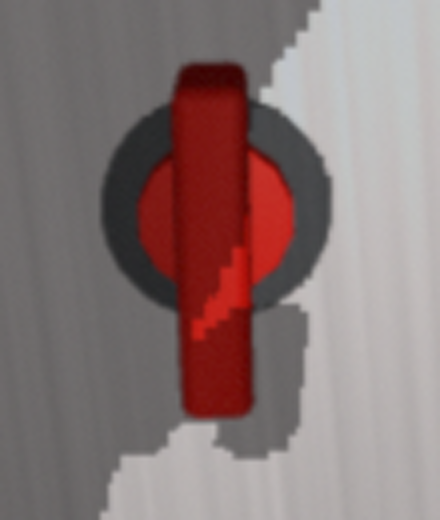

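Emit:
drive_tool:
  steps: [50,3.5,-4.5,-20,0.8,50,0,0,-35,0,50,0,0,-35,0,50,0,0,-30,0,50,0,0,-15,0]

```text
clock: 9.35
position: [0.5208, -0.2589, 0.074]
tool_rot: [-1.568, -0.002, 1.663]
force: [-0.3, 0.2, 0.1]
grip_width: 0.0501
```

Emit:
drive_tool:
  steps: [50,0,0,-7,0,50,0,0,0,0,30,0,0,0,0,22,0,0,0,0,5,0,0,0,0]

```text
clock: 9.77
position: [0.5228, -0.2601, 0.0716]
tool_rot: [-1.573, 0.001, 1.663]
force: [-1.1, 7.2, 4.9]
grip_width: 0.0139
```

Emit:
drive_tool:
  steps: [5,0,0,0,0,5,0,0,0,0,5,0,0,0,0,5,0,0,0,0,5,0,0,0,0]

```text
clock: 10.18
position: [0.5229, -0.26, 0.0718]
tool_rot: [-1.573, 0.001, 1.663]
force: [-2.0, 2.1, 10.6]
grip_width: 0.0116
```

Emit:
drive_tool:
  steps: [5,0,0,5,0,5,0,0,10,0,5,0,0,20,0,5,0,0,35,0,5,0,0,35,0]

```text
clock: 10.6
position: [0.5214, -0.2596, 0.1768]
tool_rot: [-1.569, -0.001, 1.662]
force: [1.3, -0.5, -3.7]
grip_width: 0.0114
```

Emit:
drive_tool:
  steps: [5,0,0,30,0,5,0,10,15,0,5,-2,25,0,0,5,-3,38,0,0,5,-3,40,0,0]

```text
clock: 11.02
position: [0.5135, -0.1466, 0.2215]
tool_rot: [-1.572, 0.001, 1.66]
force: [1.8, 0.9, -5.1]
grip_width: 0.0116
```

Emit:
drive_tool:
  steps: [5,-3,40,0,0,5,-3,40,0,0,5,-3,40,0,0,5,-3,40,0,0,5,-3,40,0,0]

```text
clock: 11.43
position: [0.4985, 0.0549, 0.2214]
tool_rot: [-1.572, -0.0, 1.662]
force: [2.2, 0.5, -4.8]
grip_width: 0.0118
```

Emit:
drive_tool:
  steps: [5,-3,40,0,0,5,-3,40,0,0,5,-3,40,0,0,5,-3,40,0,0,5,-2,30,0,0]

```text
clock: 11.85
position: [0.4841, 0.2466, 0.2213]
tool_rot: [-1.571, -0.001, 1.665]
force: [0.6, -0.6, -4.2]
grip_width: 0.0113
```

Emit:
drive_tool:
  steps: [5,0,15,0,0,5,0,5,0,0,5,0,0,0,0,5,0,0,0,0,5,0,0,0,0]

```text
clock: 12.27
position: [0.4855, 0.2615, 0.2206]
tool_rot: [-1.571, 0.001, 1.661]
force: [-0.7, 0.1, -4.6]
grip_width: 0.0115
```

```bash
python3 - <<'E'
from h import *
o=monitor.observe();print(o['position'],o['tool_rot'],o['force'],o['grip_width'])
w=snap('wrist');s=snap('side')
import pickle;pickle.dump((w,s,o),open('w5.pkl','wb'))
c=np.zeros((480,800,3),np.uint8)
c[:,:480]=w['frame'][:,80:560];c[:480,480:]=cv2.resize(s['frame'][100:260,240:347],(320,480),interpolation=cv2.INTER_CUBIC)
cv2.imwrite('pics/w5.png',c[...,::-1])
E
```

```text
[0.48548211 0.26152458 0.22059948] [-1.57100042e+00  6.03817866e-04  1.66083059e+00] [-0.68246406  0.08199582 -4.6389534 ] 0.011545029923220195
```

View pics/w5.png

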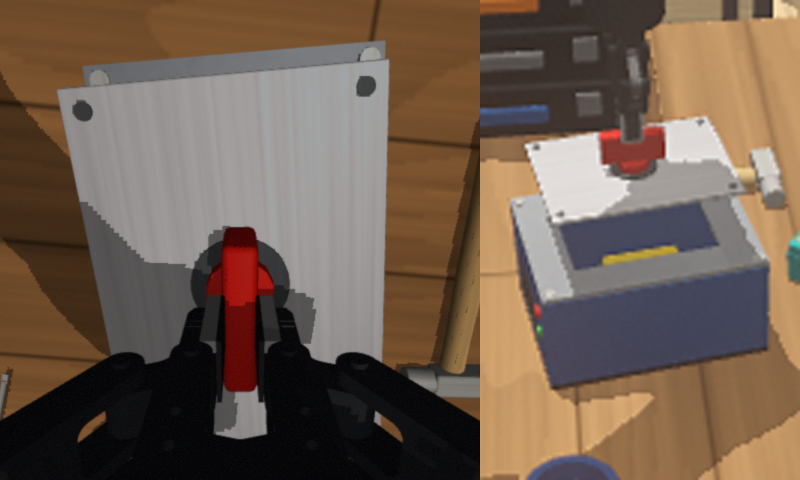

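The cover hangs level from the wing. In the wrist picture its front corners are at (138,90) and (468,60), and the frame's behind at (164,67) and (465,42). I now work out the offset in both views.

```bash
python3 - <<'E'
from h import *
import pickle
w,s,o=pickle.load(open('w5.pkl','rb'));zt=o['position'][2]-.0268
def two(d,a,b,z,L,W):
    A,B=onz(d,*a,z)[:2],onz(d,*b,z)[:2];u=(B-A)/np.linalg.norm(B-A);x=np.array([u[1],-u[0]])
    return (A+B)/2+x*L/2,np.linalg.norm(B-A),np.degrees(np.arctan2(-u[0],u[1]))
print('cover wrist',two(w,(138,90),(468,60),zt,.19,.14))
print('frame wrist',two(w,(164,67),(465,42),.115,.23,.18))
p=[(315.3,139),(327.7,162.7),(266.8,174),(255.4,147.7)]
Q=np.array([onz(s,*a,zt) for a in p]);e=(Q[0]-Q[3]+Q[1]-Q[2])/2;f=(Q[0]-Q[1]+Q[3]-Q[2])/2
print('cover side',Q.mean(0),np.linalg.norm(e),np.linalg.norm(f),np.degrees(np.arctan2(e[1],e[0])),np.degrees(np.arctan2(-f[0],f[1])))
E
```

```text
cover wrist (array([0.48787306, 0.26323094]), np.float64(0.13721615807974014), np.float64(10.047688855944838))
frame wrist (array([0.48793983, 0.2675891 ]), np.float64(0.17825827196384292), np.float64(9.572132820930781))
cover side [0.48724557 0.26114776 0.19379948] 0.18325164457541718 0.13771195157254823 10.25049224325475 11.082862147919254
```

Both views agree: +4 mm in y, about 0 in x, -0.5° in yaw. I apply this and lower to just above the frame for a check.

Emit:
drive_tool:
  steps: [5,0,4,-10,-0.5,5,0,0,-20,0,5,0,0,-15,0,5,0,0,-7,0,5,0,0,0,0]

```text
clock: 12.78
position: [0.4844, 0.2666, 0.1665]
tool_rot: [-1.568, 0.001, 1.653]
force: [-0.0, -0.2, -4.2]
grip_width: 0.012
```

Emit:
drive_tool:
  steps: [5,0,0,0,0,5,0,0,0,0,5,0,0,0,0,5,0,0,0,0,5,0,0,0,0]

```text
clock: 13.2
position: [0.4853, 0.2673, 0.1688]
tool_rot: [-1.571, -0.0, 1.654]
force: [0.7, 0.1, -4.7]
grip_width: 0.0117
```

```bash
python3 - <<'E'
from h import *
o=monitor.observe();print(o['position'],o['tool_rot'],o['force'],o['grip_width'])
w=snap('wrist');s=snap('side')
import pickle;pickle.dump((w,s,o),open('w6.pkl','wb'))
c=np.zeros((600,800,3),np.uint8)
c[:300,:]=cv2.resize(w['frame'][20:170,120:520],(800,300),interpolation=cv2.INTER_CUBIC);c[300:,:400]=cv2.resize(s['frame'][140:215,245:345],(400,300),interpolation=cv2.INTER_CUBIC)
cv2.imwrite('pics/w6.png',c[...,::-1])
E
```

```text
[0.48530487 0.26731494 0.16878623] [-1.57149993e+00 -4.28536242e-04  1.65392791e+00] [ 0.66273707  0.1492718  -4.66412539] 0.011670437732562083
```

View pics/w6.png

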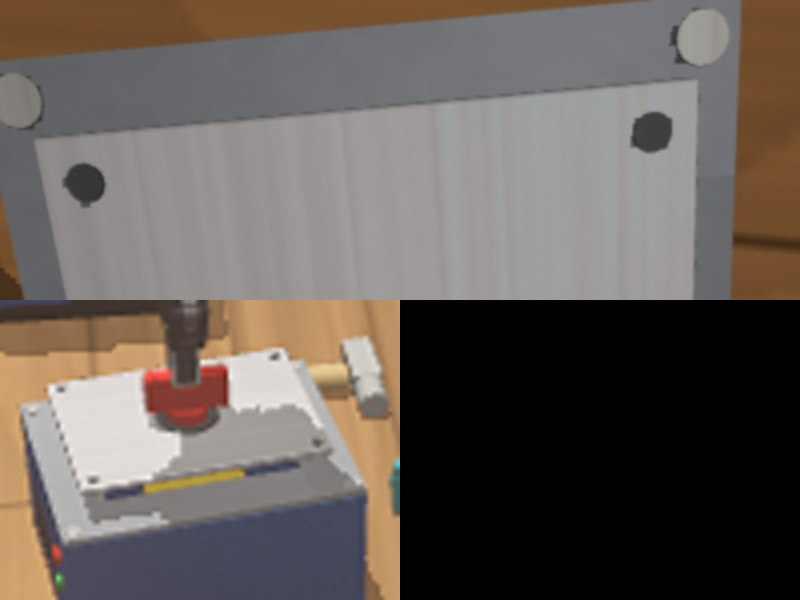

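The plate sits inside the frame outline with an even margin. Plate corners in the wrist picture are (138,89.5) and (468.5,60); frame corners are (118.5,50.5) and (490,19).

```bash
python3 - <<'E'
from h import *
import pickle
w,s,o=pickle.load(open('w6.pkl','rb'));zt=o['position'][2]-.0268
def two(d,a,b,z,L):
    A,B=onz(d,*a,z)[:2],onz(d,*b,z)[:2];u=(B-A)/np.linalg.norm(B-A);x=np.array([u[1],-u[0]])
    return (A+B)/2+x*L/2,np.linalg.norm(B-A),np.degrees(np.arctan2(-u[0],u[1]))
print('cover wrist',two(w,(138,89.5),(468.5,60),zt,.19))
print('frame wrist',two(w,(118.5,50.5),(490,19),.115,.23))
p=[(316.75,152.25),(327.5,178),(265.5,187.5),(257,161.75)]
Q=np.array([onz(s,*a,zt) for a in p]);e=(Q[0]-Q[3]+Q[1]-Q[2])/2;f=(Q[0]-Q[1]+Q[3]-Q[2])/2
print('cover side',Q.mean(0),np.linalg.norm(e),np.linalg.norm(f),np.degrees(np.arctan2(e[1],e[0])),np.degrees(np.arctan2(-f[0],f[1])))
E
```

```text
cover wrist (array([0.48763138, 0.26903846]), np.float64(0.13731950435189824), np.float64(9.573212837900966))
frame wrist (array([0.48756502, 0.26933534]), np.float64(0.1731177233459873), np.float64(9.21462580445856))
cover side [0.48644486 0.26380884 0.14198623] 0.18798796092634373 0.13855260808280387 8.948291440014655 8.289312289142472
```

Remaining offsets are under 2 mm and the two views differ in sign, so it is within the 4 mm play. I lower with force checks.

Emit:
drive_tool:
  steps: [5,0,-0.5,-5,-0.2,5,0,0,-5,0,5,0,0,-4,0,5,0,0,-2,0,5,0,0,0,0]

```text
clock: 13.72
position: [0.4848, 0.2665, 0.1516]
tool_rot: [-1.57, 0.001, 1.651]
force: [-1.3, 0.1, -4.8]
grip_width: 0.0115
```

Emit:
drive_tool:
  steps: [5,0,0,-2,0,5,0,0,-1.5,0,5,0,0,-1,0,5,0,0,0,0,5,0,0,0,0]

```text
clock: 14.13
position: [0.4851, 0.2667, 0.1478]
tool_rot: [-1.571, 0.0, 1.65]
force: [-0.6, 0.3, -3.7]
grip_width: 0.0114
```

Emit:
drive_tool:
  steps: [5,0,0,-1,0,5,0,0,-0.5,0,5,0,0,0,0,5,0,0,0,0,5,0,0,0,0]

```text
clock: 14.55
position: [0.4853, 0.2668, 0.1468]
tool_rot: [-1.571, -0.0, 1.65]
force: [-2.2, -1.0, 5.4]
grip_width: 0.0114
```

The weight is off the wrist at exactly the seated height (0.1468), so the cover is seated. Before turning I check with the cameras numerically.

```bash
python3 - <<'E'
from h import *
o=monitor.observe();print(o['position'],o['force'],o['moment'],o['qpos'][6])
s=snap('side');w=snap('wrist')
c=np.zeros((480,800,3),np.uint8)
c[:300,:400]=cv2.resize(s['frame'][140:215,245:345],(400,300),interpolation=cv2.INTER_CUBIC)
c[:300,400:]=cv2.resize(w['frame'],(400,300),interpolation=cv2.INTER_AREA)
cv2.imwrite('pics/w7.png',c[:300,:,::-1])
E
```

```text
[0.48525303 0.26681141 0.14684378] [-2.22981452 -1.02054296  5.37628941] [-0.28265661  0.55197921  0.00313827] 1.0729195576681063
```

View pics/w7.png

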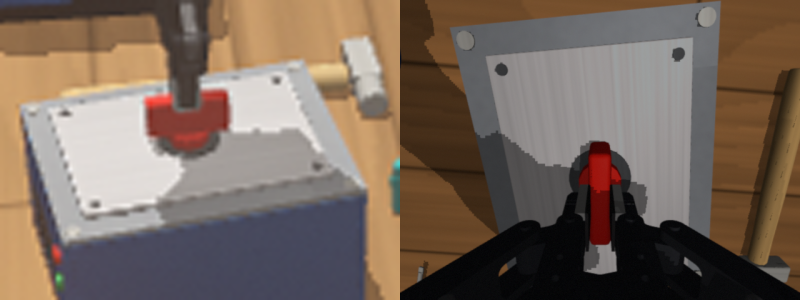

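The cover lies flat in the frame with an even rim on all visible sides. Now I turn the knob clockwise, starting with 25°.

Emit:
drive_tool:
  steps: [5,0,0,0,-3,5,0,0,0,-5,5,0,0,0,-5,5,0,0,0,-5,5,0,0,0,-5]

```text
clock: 15.07
position: [0.4853, 0.2671, 0.1469]
tool_rot: [-1.571, -0.001, 1.245]
force: [-1.7, 1.0, 3.3]
grip_width: 0.0113
```

Emit:
drive_tool:
  steps: [5,0,0,0,-5,5,0,0,0,-5,5,0,0,0,-5,5,0,0,0,-5,5,0,0,0,-5]

```text
clock: 15.48
position: [0.4855, 0.2676, 0.1469]
tool_rot: [-1.571, -0.002, 0.809]
force: [0.0, 3.4, 1.4]
grip_width: 0.0115
```

Emit:
drive_tool:
  steps: [5,0,0,0,-5,5,0,0,0,-5,5,0,0,0,-5,5,0,0,0,-5,5,0,0,0,-5]

```text
clock: 15.9
position: [0.4858, 0.2676, 0.1469]
tool_rot: [-1.57, -0.002, 0.373]
force: [1.3, 2.1, 0.1]
grip_width: 0.0114
```

Emit:
drive_tool:
  steps: [5,0,0,0,-4,5,0,0,0,-4,5,0,0,0,-2,5,0,0,0,-1,5,0,0,0,0]

```text
clock: 16.32
position: [0.4859, 0.2675, 0.1469]
tool_rot: [-1.57, -0.002, 0.185]
force: [4.1, 4.1, 4.6]
grip_width: 0.0118
```

```bash
python3 - <<'E'
from h import *
o=monitor.observe();print(o['position'],np.degrees(o['tool_rot'][2]),o['force'],o['moment'])
E
```

```text
[0.48585451 0.26748988 0.14687163] 10.57658598680932 [4.1111469  4.12364869 4.58608101] [ 0.94583739 -0.82521287 -0.03911134]
```

Emit:
drive_tool:
  steps: [5,0,0,0,-1,5,0,0,0,-1,5,0,0,0,-1,5,0,0,0,0,5,0,0,0,0]

```text
clock: 16.73
position: [0.4857, 0.2672, 0.1469]
tool_rot: [-1.57, -0.002, 0.134]
force: [2.4, 3.7, 6.0]
grip_width: 0.012
```

```bash
python3 - <<'E'
from h import *
o=monitor.observe();print(o['position'],np.degrees(o['tool_rot'][2]),o['force'],o['moment'])
E
```

```text
[0.48572924 0.2672399  0.14685118] 7.657960292794912 [2.39534144 3.68065861 6.02653211] [ 0.69122407 -0.6024337   0.31916187]
```

The moment jumped from -0.04 to +0.32 N m against the turn: the stop has been reached. I release and rise.

Emit:
drive_tool:
  steps: [20,0,0,0,0,45,0,0,0,0,45,0,0,0,0,45,0,0,0,0,45,0,0,10,0]

```text
clock: 17.15
position: [0.4842, 0.2662, 0.1552]
tool_rot: [-1.572, 0.002, 0.132]
force: [-0.8, -0.4, -0.2]
grip_width: 0.0449
```

Emit:
drive_tool:
  steps: [45,0,0,25,0,45,0,0,35,0,45,0,0,35,0,45,0,0,15,0,45,0,0,0,0]

```text
clock: 17.57
position: [0.4864, 0.2671, 0.2706]
tool_rot: [-1.568, -0.005, 0.132]
force: [1.2, 1.1, 0.4]
grip_width: 0.0448
```

Emit:
drive_tool:
  steps: [45,0,0,0,0,45,0,0,0,0,45,0,0,0,0,45,0,0,0,0,45,0,0,0,0]

```text
clock: 17.98
position: [0.4849, 0.2665, 0.2657]
tool_rot: [-1.572, 0.001, 0.132]
force: [0.4, -0.8, -0.8]
grip_width: 0.0455
```

```bash
python3 - <<'E'
from h import *
import pickle
o=monitor.observe();print(o['position'],o['force'],o['grip_width'])
w=snap('wrist','fw.png');s=snap('side');pickle.dump((w,s),open('f.pkl','wb'))
c=np.zeros((480,800,3),np.uint8);c[:360,:480]=cv2.resize(w['frame'],(480,360),interpolation=cv2.INTER_AREA);c[:240,480:]=cv2.resize(s['frame'][140:215,245:345],(320,240),interpolation=cv2.INTER_CUBIC);c[240:480,480:]=cv2.resize(s['frame'],(320,240),interpolation=cv2.INTER_AREA)
cv2.imwrite('pics/f.png',c[...,::-1])
E
```

```text
[0.48492209 0.26648309 0.26569911] [ 0.37106559 -0.78199888 -0.77202961] 0.04552123679653193
```

The picture limit is reached, so I check numerically: the direction of the wing and the plate edges against the frame edges.

```bash
python3 - <<'E'
from h import *
import pickle
w,s=pickle.load(open('f.pkl','rb'))
a=hs(w,red);P=np.array([onz(w,*p,.1605)[:2] for p in a[2]]);c=P.mean(0);u,S,V=np.linalg.svd(P-c,full_matrices=False)
print('wing',a[0],c,np.degrees(np.arctan2(V[0,1],V[0,0])),S)
g=cv2.cvtColor(w['frame'],cv2.COLOR_RGB2GRAY)
L=cv2.createLineSegmentDetector().detect(g)[0][:,0]
t=np.radians(9.3);M=np.array([[np.cos(t),np.sin(t)],[-np.sin(t),np.cos(t)]])
for l in L:
    if np.hypot(l[2]-l[0],l[3]-l[1])<70: continue
    for z,n in((.12,'plate'),(.115,'frame')):
        A,B=[(M@(onz(w,*p,z)[:2]-[.4855,.2645]))*1e3 for p in(l[:2],l[2:])]
        if max(abs(A).max(),abs(B).max())<130: print(n,A.round(1),B.round(1),'ang',np.degrees(np.arctan2(*(B-A)[::-1])).round(1))
E
```

```text
wing 2269 [0.48569314 0.27116953] -81.64915861559967 [0.74864293 0.28231336]
plate [ 94.2 -39.2] [96.9 67.7] ang 88.5
frame [ 95.7 -41.2] [98.5 67.5] ang 88.5
plate [112.5  92.7] [-110.5   91.2] ang -179.6
frame [114.3  93. ] [-112.4   91.5] ang -179.6
plate [97.5 68.8] [-90.4  74.5] ang 178.3
frame [99.1 68.7] [-92.   74.5] ang 178.3
plate [-91.   73.9] [-95.  -63.4] ang -91.7
frame [-92.6  73.9] [-96.6 -65.8] ang -91.7
plate [  5.7 -33.5] [ 8.1 24.8] ang 87.6
frame [  5.7 -35.4] [ 8.2 23.9] ang 87.6
plate [-125.3  113.8] [-40.6 100.1] ang -9.2
frame [-127.5  114.4] [-41.4 100.4] ang -9.2
plate [-41.1  96.8] [-126.1  110.6] ang 170.8
frame [-41.9  97.1] [-128.3  111.1] ang 170.8
plate [-111.5   78.1] [-111.1   22.4] ang -89.6
frame [-113.4   78.1] [-113.1   21.5] ang -89.6
plate [115.  -37.6] [114.2  78.4] ang 90.4
frame [116.9 -39.5] [116.1  78.4] ang 90.4
```

Everything agrees: the cover is within about 1 mm of the frame's centre, with 2° of yaw, and the wing is about 90° to the cover. I hand it in.

```bash
python3 -c "
from h import *
print(workorder.job_done())"
```

```text
the job is handed in; nothing more can be done
None
```

The job is handed in at about 18 s of the 61 s. The battery is upright on the bay floor, the cover is seated over the mouth, and the knob is turned clockwise to its stop. The hand-in gave no verdict.

- **Battery:** it was lowered until the wrist load went off at TCP height 0.0777 m, the height I expected for the bay floor. The next picture shows it upright, lengthwise, under the mouth.
- **Cover:** it was lowered until it carried its own weight at the seated height (TCP 0.1468 m). The final edge fit in the wrist picture puts it within about 1 mm of the frame's centre, with about 2° of yaw. It showed no tilt in the pictures, but I did not measure the angle.
- **Knob:** near the end the moment jumped to +0.32 N m against the turn, which I took as the stop. The last picture puts the wing about 90° from the cover's x axis.
- **Robot:** the fingers are open and clear above the cover, with no contact force.

**Disagreements and gaps:**
- The cameras disagreed by 2–5 mm in absolute y, so I set the cover by its offset from the frame in the same view. Just before lowering, the wrist and side views still differed by about 2 mm, inside the 4 mm play.
- The gripper reads about 11.5 mm on 14 mm parts; both grips held.
- My last picture was refused at the 12-view limit, so the final check was made by numbers only.
- I did not measure the bystanders again at the end. No contact with them was seen.

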